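# Stopper the flask and pack it in the carrying box

### The arm

A 6-joint arm with a two-finger parallel gripper is mounted at the origin on the work surface. World frame = base frame: x ahead of the robot, y to its left, z up, the work surface at z = 0. Lengths are in m, angles in degrees, forces in N, time in s.
With the tool pointing down it reaches from about 0.375 to 0.9 m from the base axis. Payload 3.1 kg.
Tool frame: the origin (TCP) lies between the finger pads; the fingertips stand 11 mm ahead of it and the grasp point (between the pads) lies 8 mm behind it; z points along the fingers, y is the line along which they close (so a half turn about z gives the same grasp; the last joint's range is limited). The gripper opens to 87 mm and grips with 3 to 60 N. Pads are 19 mm wide; open, the fingers measure 117 mm over their backs; the gripper's body (75 mm by 190 mm) begins 51 mm behind the grasp point.
Start: joints at [54.23, 30.224, 82.088, -0, 67.689, -10.227], TCP at [0.269, 0.564, 0.234] pointing down, gripper open.
Joint ranges: [-176.69, 176.69], [-43.24, 126.21], [12.49, 139.97], [-82, 262], [0, 151.66], [-163.58, 163.58]. Speed limits (degrees/s): [159.86, 159.86, 180, 180, 180, 180].

### API

Orientations are given as a 3x3 rotation matrix whose columns are the frame's x, y, z axes.
In Python, from rig import bot gives the robot as it stands.
- The arm moves only by the tool apply_moves, never from a script. Its argument "steps" is a list that holds one entry, the list of rows, each a list of 7 numbers: the shift along the tool's x, y, z in cm, then the turn, a rotation vector about the tool's x, y, z in degrees, then the gripper command: -1 is shut, 1 is fully open, values between are in proportion. In form: [[[dx, dy, dz, rx, ry, rz, jaw], ...]]. A call has 1 to 20 rows; each row is the pose to reach, as a shift and turn from the pose commanded when the call began, along the tool's axes at that moment; what a row does not reach only later rows make up. A row lasts 1/8 s, in which the tool goes at most 62.5 mm and 10.7 degrees, less where a joint would pass 70% of its speed; a pose out of reach is approached as far as the arm can. A call with a gripper value outside its range is refused whole. The fingers move at their own pace and stop on an object; the grip force is fixed at half the most. Time passes only in rows, so rows that repeat a pose let the fingers close. It gives the time, the measured TCP pose, the force, the opening and the grip force at its end, in the units of the state.
- bot.read_state(): the state, without advancing time (a new reading comes with each control period).
- bot.capture(name): name is "scene" or "top"; returns the picture (384x512x3 uint8, blue, green, red); there is no depth.
- bot.camera_model(name): a dict with "intrinsics" (3x3 intrinsics, pixels), "R" (3x3) and "t" (3): a world point X has camera coordinates R X + t. Camera axes: x right, y down, z forward; pixel columns grow to the right and rows downward; lengths in m; the calibration is good to about 2 mm. A picture is of the moment at which its call begins. camera_model takes no time and is no camera call.
- bot.hand_in(): hands the job in; it is judged then, once.
The state is a dict: "time_s": time; "joint_positions": joint angles; "qvel": joint speeds; "tau": joint torques, N m; "position": TCP position; "tcp_rot": TCP orientation; "force": force on the tool from outside, world axes, zero at the start; "moment": the same for the moment, N m; "opening": opening from 0.0 (shut) to 1.0 (fully open); "grasp_force": force on a finger pad.
Only numpy, scipy, OpenCV 4.12 (cv2) and the standard library are available. Lean on these libraries where they do the work, as an engineer would, in place of code of your own. Each camera call takes 0.05 s, during which the arm holds its last target. There are 200 camera calls.

### The job

Close the amber conical flask with the stopper that fits it - the smaller of the two white stoppers in the rack - pushed fully home, then stand the closed flask upright in the empty bay of the grey carrying box beside the bottle already there, and put the lid on the box so that it closes flat all round. The flask is glass: keep it upright and set it down gently, do not drop it. Leave the larger stopper, the packed bottle and the other things on the bench as they are.

Things in the scene. Friction and masses are not known exactly. Their poses are not given: they have to be found in the camera images.
- flask: Amber glass conical flask, loose, upright and open on the bench, about 0.14 kg. Base 64 mm diameter, straight to 10 mm, cone to 66 mm, then a straight neck, 32 mm outside diameter, 66 to 106 mm high; straight 25 mm bore, open at the top. Origin: centre of its underside; z up. Round: yaw does not matter.
- flask_mouth (a point): Centre of the flask's mouth, on its axis, level with the top of the neck (106 mm above the flask's underside).
- stopper: Smaller white stopper, the one that fits; either rack hole, up to 3 mm off centre. Plug (down) 26 mm long, tapering from 23 to 20 mm diameter; flange 32 mm diameter, 3 mm thick; grip knob 22 mm diameter, from 3 to 23 mm above the origin. Origin: on its axis at the flange's underside, z up. Home in the flask, the flange lies flat on the neck and this origin meets flask_mouth.
- spare_stopper: The larger white stopper, too big for the flask: plug 28 to 26 mm diameter, flange 40 mm, knob 27 mm diameter, 20 mm high. Origin as for the smaller one. To be left in the rack.
- rack: Low blue plastic stopper rack, fixed to the bench, 56 x 140 mm (x, y) and 40 mm high, with two round 29 mm holes in its top at y = -36 and +36 mm; the stoppers' flanges rest on the top. Origin: centre of its underside.
- box: Grey carrying box, fixed, open on top: 202 x 130 x 156 mm (x, y, z), walls and floor 13 mm thick, inside 176 x 104 mm, 143 mm deep. A 6 mm divider at x = 0, 40 mm above the floor, makes two bays of 85 x 104 mm; the bottle is in the +x bay, the -x bay is empty. Origin: centre of its underside; x along the long side, z up.
- bay (a point): Centre of the floor of the empty bay, on the inner floor (13 mm above the bench).
- lid: Loose grey lid, right way up on the bench, 0.25 kg: plate 202 x 130 mm (x, y), 8 to 22 mm above the origin; lip below it 170 x 98 mm (lowest 4 mm: 162 x 90) goes inside the box, 3 mm play; rib on top 90 mm (x) by 14 mm (y), 22 to 56 mm up. Origin: centre of the lip's underside. Either way round. Closed, it is 148 mm above the box's origin.
- lid_grip (a point): Point to grip on the lid's rib: mid-length, 46 mm above the lid's origin (10 mm below the top of the rib).
- packed_bottle: Round amber bottle with white cap standing in the +x bay of the box, 60 mm diameter, 118 mm high, loose. Leave it.
- tip_box: Loose pipette-tip box, 84 x 122 x 54 mm, on the bench farther from the robot. Leave it.
- weigh_jar: Loose small open glass jar, 56 mm diameter, 45 mm high, on the bench farther from the robot. Leave it.
Mind the look-alikes: they are no part of the job. Several things have the shape of the lid; the one meant has the colours described above. What is shaped like the flask but purple is not meant.

How it is judged (in metres and radians):
On the way, in this order (a step that is already met when the one before it is completed fails the run):
1. the smaller stopper is fully home in the flask and let go (z of stopper in the frame of flask_mouth below 0.0025 m and distance between stopper and flask_mouth below 0.004 m and angle between the z axis of stopper and the z axis of flask, either way round below 0.06 rad and contact force between stopper and the fingers below 0.1 N), for 0.2 s.
2. the closed flask stands upright in the empty bay of the box and is let go (z of flask in the frame of bay between -0.003 and 0.003 m and horizontal distance between flask and bay below 0.03 m and angle between flask's own z axis and vertical below 0.05 rad and distance between stopper and flask_mouth below 0.004 m and contact force between flask and the fingers below 0.1 N), for 0.2 s.
At the end, for the whole second after the job is handed in: The lid lies flat on the box's rim (2.5 mm in height, 6 mm sideways, 0.02 rad of level), square to the box, at rest; inside, the flask stands upright (0.05 rad) on the floor of the empty bay, within 30 mm of its centre, the smaller stopper fully home (within 4 mm, 0.06 rad) (z of lid in the frame of box between 0.1455 and 0.1505 m and horizontal distance between lid and box below 0.006 m and angle between lid's own z axis and vertical below 0.02 rad and angle between the x axis of lid and the x axis of box, either way round below 0.09 rad and linear speed of lid below 0.01 m/s and horizontal distance between flask and bay below 0.03 m and z of flask in the frame of bay below 0.003 m and angle between flask's own z axis and vertical below 0.05 rad and distance between stopper and flask_mouth below 0.004 m and angle between the z axis of stopper and the z axis of flask, either way round below 0.06 rad); the robot touches nothing.
It fails at once if the flask is tipped by more than 0.4 rad (angle between flask's own z axis and vertical above 0.4 rad).
It fails at once if the flask is dropped: out of the fingers, it moves faster than 0.5 m/s (linear speed of flask above 0.5 m/s and contact force between flask and the fingers below 0.1 N).
It fails at once if the flask is banged or pressed into the box with more than 40 N (contact force between flask and box above 40 N).
It fails at once if the larger stopper, the packed bottle, the tip box or the jar is moved by more than 20 mm (distance of any of spare_stopper, packed_bottle, tip_box, weigh_jar from where it was at the start of the episode above 0.02 m).
It also fails if it takes over 72 s, if anything falls off the work surface, if the arm or the gripper's body presses on something with over 40 N, if the wrist force passes 120 N, or if a joint passes its speed limit or range.

## Working session

There is one attempt and no reset: what is moved stays moved. The work goes in short steps, Python scripts to look and compute and a tool call to move; the robot and the scene stay as the last step left them, time stands still between calls to the robot, and variables do not carry over. Pictures are saved under pics/ and viewed, at most 10 in all, crops included, and the job is handed in when it is done.

Besides the shell and the picture viewer there is one more tool, called as name(argument=value, ...), one argument or row to a line, values as JSON. apply_moves: Moves the arm, as the interface text tells. Its arguments: {"type":"object","properties":{"steps":{"type":"array","items":{"type":"array","items":{"type":"array","items":{"type":"number"}}}}},"required":["steps"]}

```bash
mkdir -p pics; ls; python3 - <<'E'
from rig import bot
import cv2,numpy as np
for n in("scene","top"):
    im=bot.capture(n); cv2.imwrite(f"pics/{n}0.png",im)
    m=bot.camera_model(n); K,R,t=[np.array(m[k]) for k in("intrinsics","R","t")]
    print(n,K.round(1).tolist(),R.round(3).tolist(),"centre",(-R.T@t).round(3))
print(bot.read_state())
E
```

```text
pics
scene [[381.2, 0.0, 255.4], [0.0, 381.2, 189.8], [0.0, 0.0, 1.0]] [[-0.744, 0.668, 0.011], [0.461, 0.526, -0.715], [-0.483, -0.527, -0.699]] centre [1.167 0.485 0.897]
top [[420.8, 0.0, 257.0], [0.0, 420.8, 193.8], [0.0, 0.0, 1.0]] [[0.021, -1.0, -0.016], [-0.987, -0.018, -0.16], [0.16, 0.02, -0.987]] centre [ 0.416 -0.141  1.254]
{'time_s': 0.1, 'joint_positions': array([ 5.42321773e+01,  3.02743082e+01,  8.21473554e+01, -2.11808729e-03,
        6.76879993e+01, -1.02274148e+01]), 'qvel': array([-0.03462893, -0.0868828 , -0.21426971, -0.05703035,  0.01362952,
        0.03392651]), 'tau': array([-6.18606555e-04, -4.40984416e+01, -1.77150357e+01,  6.35360274e-02,
        5.34207956e-02, -5.12910367e-05]), 'position': array([0.26908462, 0.56342501, 0.23267166]), 'tcp_rot': array([[-9.02287339e-01,  4.31133816e-01, -1.09097322e-03],
       [ 4.31135088e-01,  9.02286020e-01, -1.57297470e-03],
       [ 3.06207294e-04, -1.88963199e-03, -9.99998168e-01]]), 'force': array([ 0.08360898, -0.97556531,  0.19984936]), 'moment': array([-0.00820102,  0.02415289, -0.00751426]), 'grasp_force': 0.0, 'opening': 1.00174003654193}
```

View pics/scene0.png

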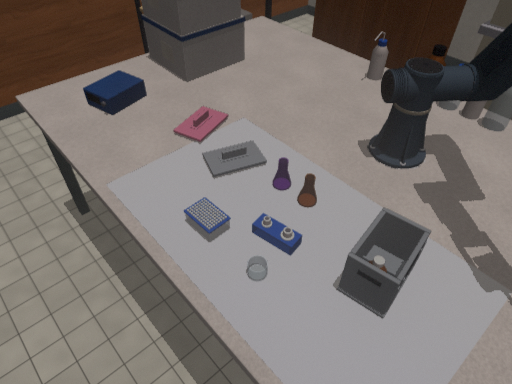

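View pics/top0.png

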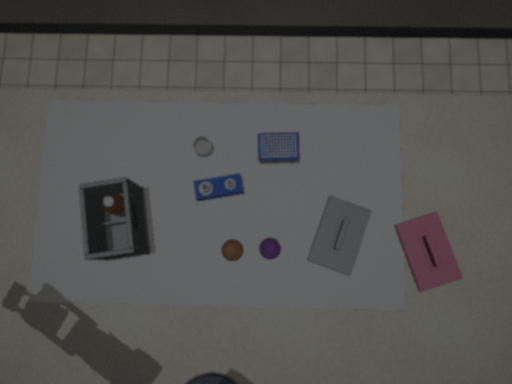

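The scene picture shows the amber flask at (309,190), the purple look-alike at (283,173), the grey lid at (234,158) and the pink one at (202,123). The rack stoppers are at (267,222) and (288,233), and the box is at (385,262). In the top picture they are: flask (232,250), purple (270,248), grey lid (340,235), pink lid (430,250), stoppers (206,188) and (230,184), and box (107,220) with the bottle in its upper (far) bay.

Possible mix-ups: amber flask (232,250) vs purple (270,248), and the amber bottle in the box. Grey lid (340,235) vs pink (430,250). Stopper (230,184) looks smaller than (206,188). I'll check that in a crop.

```bash
cat > h.py <<'E'
from rig import bot
import cv2,numpy as np
C={}
for n in("scene","top"):
    m=bot.camera_model(n); C[n]=[np.array(m[k]) for k in("intrinsics","R","t")]
def ray(n,p):
    K,R,t=C[n]; return -R.T@t, R.T@np.linalg.solve(K,[p[0],p[1],1.])
def plane(n,p,z):
    c,d=ray(n,p); return c+d*(z-c[2])/d[2]
def tri(ps,pt):
    (a,u),(b,v)=ray("scene",ps),ray("top",pt)
    s=np.linalg.lstsq(np.c_[u,-v],b-a,rcond=None)[0]
    return (a+u*s[0]+b+v*s[1])/2, np.linalg.norm(a+u*s[0]-b-v*s[1])
def proj(n,X):
    K,R,t=C[n]; q=K@(R@np.asarray(X)+t); return q[:2]/q[2]
def blobs(n,im,lo,hi,roi,amin=15):
    x0,y0,x1,y1=roi
    m=cv2.inRange(cv2.cvtColor(im,cv2.COLOR_BGR2HSV)[y0:y1,x0:x1],lo,hi)
    cs,_=cv2.findContours(m,cv2.RETR_EXTERNAL,cv2.CHAIN_APPROX_NONE,offset=(x0,y0))
    return [c for c in cs if cv2.contourArea(c)>=amin]
E
python3 - <<'E'
from h import *
s=cv2.imread("pics/scene0.png");t=cv2.imread("pics/top0.png")
z=lambda im,x,y,w,h,k:cv2.resize(im[y:y+h,x:x+w],None,fx=k,fy=k,interpolation=cv2.INTER_CUBIC)
a=z(s,240,145,100,110,4); b=cv2.convertScaleAbs(z(t,185,165,100,110,4),alpha=1.6)
cv2.imwrite("pics/c1.png",np.hstack([a,b]))
a=z(s,335,205,100,110,4); b=cv2.convertScaleAbs(z(t,70,165,100,110,4),alpha=1.6)
cv2.imwrite("pics/c2.png",np.hstack([a,b]))
E
```

```text
(no output)
```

View pics/c1.png

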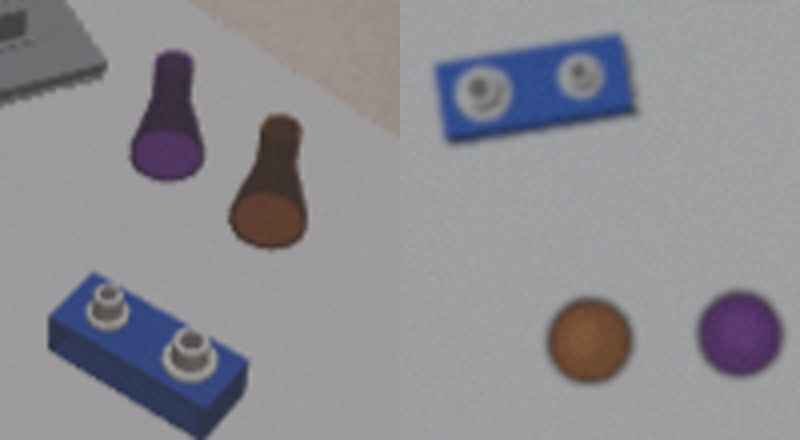

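View pics/c2.png

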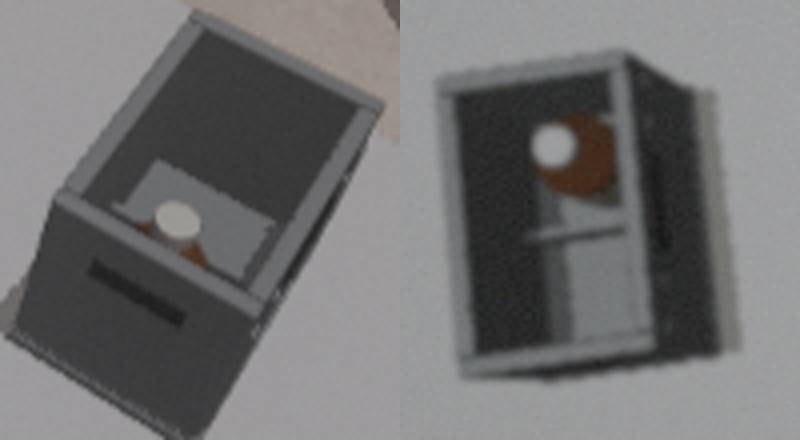

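The crops confirm it. The smaller stopper is the one at top (230,184) and scene (267,218), the larger is at (206,188), and the amber flask is at (232,250). The box's empty bay is the near one, with its divider around (213..226, 223).

```bash
python3 - <<'E'
from h import *
np.set_printoptions(precision=4,suppress=True)
s=cv2.imread("pics/scene0.png");t=cv2.imread("pics/top0.png")
# flask
for n,im,roi in(("top",t,(215,232,251,268)),("scene",s,(294,168,324,210))):
    for c in blobs(n,im,(0,70,20),(25,255,255),roi): 
        print(n,"flask",cv2.boundingRect(c),cv2.minEnclosingCircle(c),[float(q) for q in c[:,0].mean(0)])
        if n=="top":
            w=np.array([plane(n,p,.005) for p in c[:,0]]); r=cv2.minAreaRect(w[:,:2].astype(np.float32)); print(r)
        else:
            top=c[:,0][c[:,0,1]<c[:,0,1].min()+5]; print("mouth px",top.mean(0))
# stoppers
for n,im,roi in(("top",t,(190,172,246,202)),("scene",s,(250,208,304,250))):
    g=cv2.cvtColor(im,cv2.COLOR_BGR2HSV)[roi[1]:roi[3],roi[0]:roi[2]]
    bl=blobs(n,im,(100,90,20),(130,255,255),roi,100)
    for c in bl:
        print(n,"rack",cv2.minAreaRect(c))
        hull=np.zeros(im.shape[:2],np.uint8); cv2.fillConvexPoly(hull,cv2.convexHull(c),255)
        hsv=cv2.cvtColor(im,cv2.COLOR_BGR2HSV)
        w=cv2.inRange(hsv,(0,0,0),(180,75,255))&cv2.erode(hull,np.ones((3,3)))
        cs,_=cv2.findContours(w,cv2.RETR_EXTERNAL,cv2.CHAIN_APPROX_NONE)
        for k in cs:
            if cv2.contourArea(k)>15: print(n,"stopper",cv2.boundingRect(k),cv2.minEnclosingCircle(k))
# box rim corners
S=[(350.5,253.2),(384.2,208.5),(430.7,231),(399.5,283)]  # to be ordered by world xy
T=[(79.3,185),(126.3,178.8),(133.8,251.3),(85.5,258.8)]
for p in S: print("box S",plane("scene",p,.156))
for p in T: print("box T",plane("top",p,.156))
# lid
gt=cv2.GaussianBlur(cv2.cvtColor(t,cv2.COLOR_BGR2GRAY),(3,3),0); gs=cv2.cvtColor(s,cv2.COLOR_BGR2GRAY)
for n,g,roi in(("top",gt,(300,188,380,282)),("scene",gs,(195,138,272,178))):
    x0,y0,x1,y1=roi; sub=g[y0:y1,x0:x1]; _,m=cv2.threshold(sub,0,255,cv2.THRESH_BINARY_INV|cv2.THRESH_OTSU)
    cs,_=cv2.findContours(m,cv2.RETR_EXTERNAL,cv2.CHAIN_APPROX_NONE,offset=(x0,y0)); c=max(cs,key=cv2.contourArea)
    w=np.array([plane(n,p,.018)[:2] for p in c[:,0]],np.float32); print(n,"lid",cv2.minAreaRect(w),cv2.minAreaRect(c))
a=cv2.resize(s[135:180,190:275],None,fx=4.6,fy=4.6,interpolation=cv2.INTER_CUBIC); b=cv2.convertScaleAbs(cv2.resize(t[190:280,300:380],None,fx=4.6,fy=4.6,interpolation=cv2.INTER_CUBIC),alpha=1.6)
cv2.imwrite("pics/c3.png",np.hstack([cv2.copyMakeBorder(a,0,b.shape[0]-a.shape[0],0,0,0),b]))
E
```

```text
top flask (223, 241, 19, 19) ((232.0, 249.73077392578125), 9.742721557617188) [232.0, 249.96153846153845]
((0.44924598932266235, -0.04554089903831482), (0.052591390907764435, 0.05329505726695061), 1.1961443424224854)
scene flask (298, 174, 18, 33) ((308.0, 190.0), 16.278919219970703) [308.1932773109244, 189.50420168067228]
mouth px [309.7143 175.5   ]
top rack ((218.0270233154297, 186.66213989257812), (19.399080276489258, 47.18251037597656), 80.53767395019531)
top stopper (199, 182, 14, 13) ((205.3076934814453, 188.0), 6.984867095947266)
top stopper (224, 179, 12, 11) ((229.59588623046875, 183.55479431152344), 5.623429298400879)
scene rack ((275.673583984375, 233.19137573242188), (49.51638412475586, 22.552017211914062), 29.357751846313477)
scene stopper (280, 227, 15, 14) ((287.0, 233.8125), 7.10011100769043)
scene stopper (262, 216, 10, 12) ((266.5, 221.5), 5.700977325439453)
box S [0.6283 0.2369 0.156 ]
box S [0.4441 0.2055 0.156 ]
box S [0.4213 0.3284 0.156 ]
box S [0.6112 0.3607 0.156 ]
box T [0.6088 0.3565 0.156 ]
box T [0.6279 0.2314 0.156 ]
box T [0.4365 0.1982 0.156 ]
box T [0.4147 0.3229 0.156 ]
top lid ((0.49952882528305054, -0.35770905017852783), (0.13519418239593506, 0.2058233618736267), 71.0540542602539) ((338.92083740234375, 235.1796112060547), (47.04045867919922, 70.28359985351562), 19.025606155395508)
scene lid ((0.5078059434890747, -0.35124123096466064), (0.15077531337738037, 0.2078351080417633), 71.9060287475586) ((234.36041259765625, 158.48365783691406), (27.682451248168945, 60.296085357666016), 74.87599182128906)
```

View pics/c3.png

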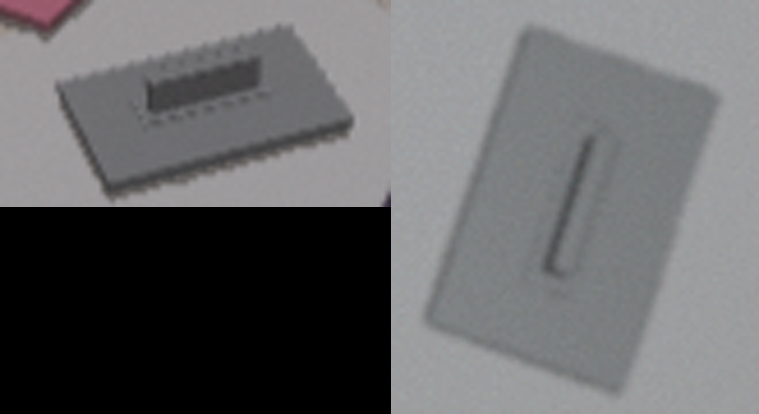

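The crop shows the grey lid from above: corners at about (328,195), (371,211), (350,275), (307,260) in top pixels and the rib centred at (339,234). Next I triangulate everything from both views.

```bash
python3 - <<'E'
from h import *
np.set_printoptions(precision=4,suppress=True)
cr=lambda p,x0,y0,k:(x0+(p[0]+.5)/k-.5,y0+(p[1]+.5)/k-.5)
S=[cr(p,335,205,4) for p in[(62,193),(197,14),(383,104),(258,312)]]
T=[cr(p,70,165,4) for p in[(37,80),(225,55),(255,345),(62,375)]]
P=[plane("scene",p,.156) for p in S]; 
tot=[]
for p,q in zip(S,P):
    b=min(T,key=lambda u:np.linalg.norm(plane("top",u,.156)-q)); X,e=tri(p,b); tot.append(X); print("boxcorner",X,e)
print("box c",np.mean(tot,0))
# lid plate top corners
Sl=[cr(p,190,135,4.6) for p in[(57,86),(290,27),(354,120),(110,186)]]
Tl=[cr((p[0]-391,p[1]),300,190,4.6) for p in[(528,26),(720,97),(618,394),(427,322)]]
L=[]
for p in Sl:
    q=plane("scene",p,.022); b=min(Tl,key=lambda u:np.linalg.norm(plane("top",u,.022)-q)); X,e=tri(p,b); L.append(X); print("lid",X,e)
print(np.mean(L,0))
# stoppers mask centres (mid of flange+knob, ~z .05)
for nm,p,b in(("small",(266.5,221.5),(229.6,183.55)),("big",(287,233.8),(205.3,188))): print(nm,tri(p,b))
# flask: base centre (top) and scene mouth
for z in(.1,.106,.11): print("mouth scene",z,plane("scene",(309.8,176.2),z))
print("base scene",tri((cr((268,220),240,145,4)),(232,249.7)))
E
```

```text
boxcorner [0.6285 0.2343 0.1549] 0.0029555026064051995
boxcorner [0.4376 0.2016 0.1496] 0.00047651058598513593
boxcorner [0.4157 0.3261 0.1509] 9.271517170764225e-05
boxcorner [0.6099 0.3589 0.1541] 0.0008819507352794682
box c [0.5229 0.2802 0.1524]
lid [ 0.5731 -0.4551  0.0107] 0.00089273002163988
lid [ 0.3842 -0.3866  0.0147] 0.0017235310522020042
lid [ 0.4256 -0.2664  0.0133] 0.0005627371620549386
lid [ 0.616  -0.331   0.0133] 0.001175761045716064
[ 0.4997 -0.3598  0.013 ]
small (array([ 0.6413, -0.0362,  0.0441]), np.float64(0.0014714102611704102))
big (array([0.6272, 0.035 , 0.0412]), np.float64(0.0012708685415512518))
mouth scene 0.1 [ 0.4479 -0.0492  0.1   ]
mouth scene 0.106 [ 0.4533 -0.0452  0.106 ]
mouth scene 0.11 [ 0.4569 -0.0425  0.11  ]
base scene (array([ 0.4504, -0.0455, -0.0001]), np.float64(0.0007963157405845737))
```

```bash
cat >> h.py <<'E'
def go(x,y,z,yaw=None):
    "print tool shift (cm) and turn about tool z (deg) to reach world pose; yaw = direction of tool y"
    s=bot.read_state(); R=s["tcp_rot"]; p=s["position"]
    d=R.T@(np.array([x,y,z])-p)*100
    y0=np.degrees(np.arctan2(R[1,1],R[0,1])); rz=0 if yaw is None else (y0-yaw+180)%360-180
    print("at",p.round(4),"yaw",y0.round(2),"tilt",np.degrees(np.arccos(-R[2,2])).round(2),"| shift cm",d.round(2),"rz",round(rz,1),"t",s["time_s"])
E
python3 -c "
from h import *
go(.641,-.036,.233,11.3)"
```

```text
at [0.2691 0.5634 0.2327] yaw 64.46 tilt 0.11 | shift cm [-5.940e+01 -3.805e+01  2.000e-02] rz 53.2 t 0.1
```

apply_moves(
  steps=[
    [[-59.4, -38.0, 0, 0, 0, 53.2, 0.15], [-59.4, -38.0, 0, 0, 0, 53.2, 0.15], [-59.4, -38.0, 0, 0, 0, 53.2, 0.15], [-59.4, -38.0, 0, 0, 0, 53.2, 0.15], [-59.4, -38.0, 0, 0, 0, 53.2, 0.15], [-59.4, -38.0, 0, 0, 0, 53.2, 0.15], [-59.4, -38.0, 0, 0, 0, 53.2, 0.15], [-59.4, -38.0, 0, 0, 0, 53.2, 0.15], [-59.4, -38.0, 0, 0, 0, 53.2, 0.15], [-59.4, -38.0, 0, 0, 0, 53.2, 0.15], [-59.4, -38.0, 0, 0, 0, 53.2, 0.15], [-59.4, -38.0, 0, 0, 0, 53.2, 0.15], [-59.4, -38.0, 0, 0, 0, 53.2, 0.15], [-59.4, -38.0, 0, 0, 0, 53.2, 0.15], [-59.4, -38.0, 0, 0, 0, 53.2, 0.15]],
  ],
)

```text
time_s: 1.98
position: [0.6406, -0.0331, 0.2336]
tcp_rot: [[-0.197, 0.98, -0.001], [0.98, 0.197, 0.001], [0.001, -0.001, -1.0]]
force: [-0.6, -0.1, -0.4]
opening: 0.58
grasp_force: 0.0
```

```bash
python3 -c "
from h import *
go(.641,-.036,.1,11.3)"
```

```text
at [ 0.6406 -0.0331  0.2336] yaw 11.39 tilt 0.06 | shift cm [-3.100e-01 -1.000e-02  1.336e+01] rz 0.1 t 1.975
```

apply_moves(
  steps=[
    [[-0.3, 0, 13.3, 0, 0, 0, 0.15], [-0.3, 0, 13.3, 0, 0, 0, 0.15], [-0.3, 0, 13.3, 0, 0, 0, 0.15], [-0.3, 0, 13.3, 0, 0, 0, 0.15], [-0.3, 0, 13.3, 0, 0, 0, 0.15]],
  ],
)

```text
time_s: 2.6
position: [0.6443, -0.0381, 0.1037]
tcp_rot: [[-0.196, 0.981, 0.006], [0.981, 0.196, -0.001], [-0.002, 0.005, -1.0]]
force: [-0.0, -0.2, 0.4]
opening: 0.578
grasp_force: 0.0
```

```bash
python3 -c "
from h import *
go(.641,-.036,.058,11.3)
s=bot.capture('scene');t=bot.capture('top')
cv2.imwrite('pics/s1.png',s);cv2.imwrite('pics/t1.png',t)
a=cv2.resize(s[150:250,225:325],None,fx=4,fy=4);b=cv2.convertScaleAbs(cv2.resize(t[140:240,180:280],None,fx=4,fy=4),alpha=1.6)
for n,im in(('scene',a),('top',b)):
  for X in([.641,-.036,.063],bot.read_state()['position']+[0,0,-.011]):
    q=proj(n,X)-([225,150] if n=='scene' else [180,140]); cv2.circle(im,tuple(int(v) for v in q*4+2),3,(0,255,0),1)
cv2.imwrite('pics/c4.png',np.hstack([a,b]))
"
```

```text
at [ 0.6443 -0.0381  0.1037] yaw 11.29 tilt 0.34 | shift cm [ 0.28 -0.31  4.57] rz -0.0 t 2.6
```

View pics/c4.png

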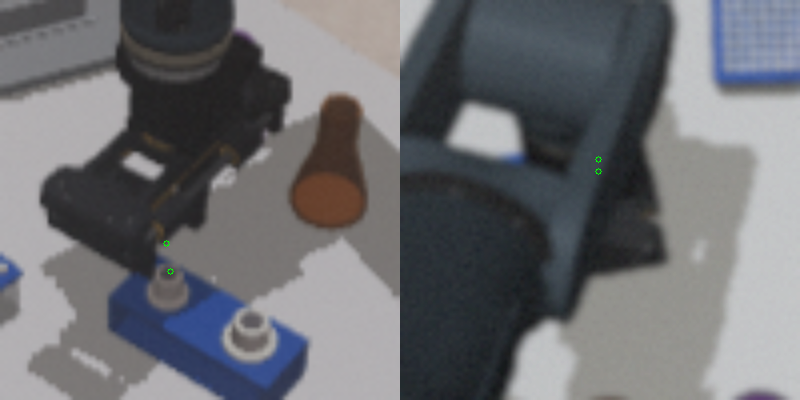

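The scene crop shows the projected knob top (170,271) falling on the small stopper's knob, and the open fingers above it. I go down in the scene view's line.

apply_moves(
  steps=[
    [[0.2, 0, 2, 0, 0, 0, 0.15], [0.2, 0, 4.2, 0, 0, 0, 0.15], [0.2, 0, 4.2, 0, 0, 0, 0.15], [0.2, 0, 4.2, 0, 0, 0, 0.15], [0.2, 0, 4.2, 0, 0, 0, 0.15], [0.2, 0, 4.2, 0, 0, 0, 0.15]],
  ],
)

```text
time_s: 3.45
position: [0.6423, -0.0362, 0.0595]
tcp_rot: [[-0.195, 0.981, 0.002], [0.981, 0.195, -0.0], [-0.001, 0.001, -1.0]]
force: [-0.7, -0.2, -0.1]
opening: 0.577
grasp_force: 0.0
```

```bash
python3 -c "
from h import *
go(.641,-.036,.058,11.3)"
```

```text
at [ 0.6423 -0.0362  0.0595] yaw 11.26 tilt 0.09 | shift cm [ 0.05 -0.12  0.15] rz -0.0 t 3.45
```

apply_moves(
  steps=[
    [[0, 0, 0.1, 0, 0, 0, -1], [0, 0, 0.1, 0, 0, 0, -1], [0, 0, 0.1, 0, 0, 0, -1], [0, 0, 0.1, 0, 0, 0, -1], [0, 0, 0.1, 0, 0, 0, -1], [0, 0, 0.1, 0, 0, 0, -1], [0, 0, 0.1, 0, 0, 0, -1], [0, 0, 0.1, 0, 0, 0, -1]],
  ],
)

```text
time_s: 4.45
position: [0.6417, -0.036, 0.0575]
tcp_rot: [[-0.195, 0.981, -0.0], [0.981, 0.195, 0.0], [0.0, -0.0, -1.0]]
force: [-0.1, 0.1, -0.6]
opening: 0.243
grasp_force: 30.0
```

```bash
python3 -c "
from h import *
go(.641,-.036,.22,11.3)"
```

```text
at [ 0.6417 -0.036   0.0575] yaw 11.26 tilt 0.0 | shift cm [  0.02  -0.07 -16.25] rz -0.0 t 4.45
```

apply_moves(
  steps=[
    [[0, 0, -5, 0, 0, 0, -1], [0, 0, -10, 0, 0, 0, -1], [0, 0, -14, 0, 0, 0, -1], [2.8, -19, -14, 0, 0, 65, -1], [2.8, -19, -14, 0, 0, 65, -1], [2.8, -19, -14, 0, 0, 65, -1], [2.8, -19, -14, 0, 0, 65, -1], [2.8, -19, -14, 0, 0, 65, -1], [2.8, -19, -14, 0, 0, 65, -1], [2.8, -19, -14, 0, 0, 65, -1], [2.8, -19, -12, 0, 0, 65, -1], [2.8, -19, -12, 0, 0, 65, -1], [2.8, -19, -12, 0, 0, 65, -1], [2.8, -19, -12, 0, 0, 65, -1], [2.8, -19, -12, 0, 0, 65, -1]],
  ],
)

```text
time_s: 6.32
position: [0.4502, -0.0458, 0.178]
tcp_rot: [[0.806, 0.592, 0.001], [0.592, -0.806, -0.0], [0.001, 0.001, -1.0]]
force: [0.8, 0.0, -0.4]
opening: 0.243
grasp_force: 30.0
```

```bash
python3 -c "
from h import *
go(.45,-.0455,.165)
s=bot.capture('scene')
cv2.imwrite('pics/s2.png',s)
cv2.imwrite('pics/c5.png',cv2.convertScaleAbs(cv2.resize(s[130:220,270:350],None,fx=6,fy=6,interpolation=cv2.INTER_CUBIC),alpha=1.4))
print(proj('scene',[.45,-.0455,.106]))
"
```

```text
at [ 0.4502 -0.0458  0.178 ] yaw -53.72 tilt 0.05 | shift cm [-0.   -0.04  1.3 ] rz 0 t 6.325
[310.45237735 175.67189622]
```

View pics/c5.png

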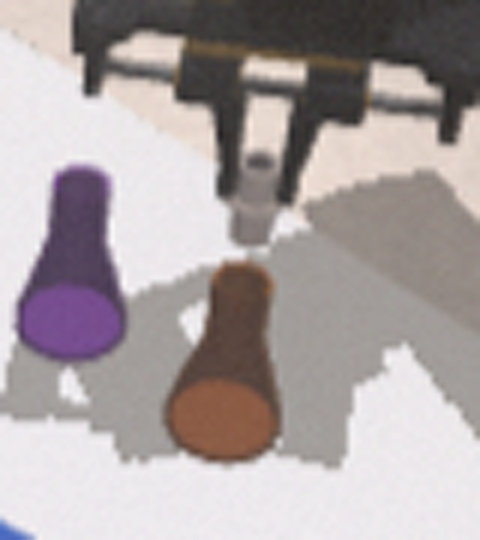

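The crop shows the small stopper between the fingers, with its plug bottom centred at crop (250.5,232), i.e. px (311.3,168.2). It hangs over the flask mouth, whose centre is at crop (241.5,282), i.e. px (309.8,176.6). Casting both onto planes gives the offset.

```bash
python3 -c "
from h import *
np.set_printoptions(precision=4,suppress=True)
s=cv2.imread('pics/s2.png')
c=max(blobs('scene',s,(0,70,20),(25,255,255),(294,168,324,215)),key=cv2.contourArea)
m=np.zeros(s.shape[:2],np.uint8);cv2.drawContours(m,[c],-1,255,-1)
for r in range(173,208,3): x=np.flatnonzero(m[r]); print(r,x.min(),x.max(),end='; ')
print()
print('plug',plane('scene',(311.33,168.25),.1345),'tcp proj',proj('scene',[.4502,-.0458,.1345]))
print('mouth',plane('scene',(309.83,176.6),.106))
for X in([.45,-.0455,.106],[.45,-.0455,.066],[.45,-.0455,.005]): print(proj('scene',X))
"
```

```text
Traceback (most recent call last):
ValueError: zero-size array to reduction operation minimum which has no identity
```

```bash
python3 -c "
from h import *
np.set_printoptions(precision=4,suppress=True)
s=cv2.imread('pics/s2.png')
hsv=cv2.cvtColor(s,cv2.COLOR_BGR2HSV)
for r in range(174,206,3): 
  x=np.flatnonzero(hsv[r,295:325,1]>60)+295; print(r,(x.min(),x.max()) if len(x) else '',end='; ')
print()
print('plug',plane('scene',(311.33,168.25),.1345),'tcp proj',proj('scene',[.4502,-.0458,.1345]))
print('mouth',plane('scene',(309.83,176.6),.106))
for X in([.45,-.0455,.106],[.45,-.0455,.066],[.45,-.0455,.005]): print(proj('scene',X))
"
```

```text
174 (np.int64(307), np.int64(313)); 177 (np.int64(305), np.int64(315)); 180 (np.int64(305), np.int64(314)); 183 (np.int64(305), np.int64(313)); 186 (np.int64(304), np.int64(313)); 189 (np.int64(302), np.int64(314)); 192 (np.int64(300), np.int64(314)); 195 (np.int64(299), np.int64(315)); 198 (np.int64(298), np.int64(315)); 201 (np.int64(298), np.int64(316)); 204 (np.int64(300), np.int64(314)); 
plug [ 0.4487 -0.0473  0.1345] tcp proj [311.3858 168.7098]
mouth [ 0.4546 -0.0439  0.106 ]
[310.4524 175.6719]
[309.0356 185.0281]
[306.997 198.49 ]
```

```bash
python3 -c "
from h import *
np.set_printoptions(precision=3,suppress=True)
def cross(v,i0):  # half-level crossings of a 1-D profile around its peak
    h=(np.median(v[:3])+v.max())/2
    k=np.flatnonzero(v>h); a,b=k[0],k[-1]
    return i0+a-(v[a]-h)/(v[a]-v[a-1]), i0+b+(v[b]-h)/(v[b]-v[b+1])
s=cv2.imread('pics/scene0.png').astype(float);t=cv2.imread('pics/top0.png').astype(float)
f=lambda im:im[:,:,2]-im[:,:,0]
u=np.array([.81,.59,0]);w=np.array([-.59,.81,0])
for c in([.45,-.0455,0],[.453,-.044,0]):
    c=np.array(c); print('model far rim',proj('scene',c-.016*u+[0,0,.106]),'near base',proj('scene',c+.032*u),'neck L/R z.09',proj('scene',c-.016*w+[0,0,.09]),proj('scene',c+.016*w+[0,0,.09]))
S=f(s);T=f(t)
print('scene col309-311',cross(S[160:218,309:312].mean(1),160),'col306-308',cross(S[160:218,306:309].mean(1),160))
for r in(180,182): print('row',r,cross(S[r-1:r+2,292:328].mean(0),292))
q=(cross(T[232:268,230:235].mean(1),232),cross(T[247:253,214:251].mean(0),214)); print('top',q)
p=(np.mean(q[1]),np.mean(q[0])); print(p,plane('top',p,.004))
"
```

```text
model far rim [311.002 172.303] near base [305.708 206.506] neck L/R z.09 [304.762 178.701] [315.012 180.236]
model far rim [310.712 172.967] near base [305.418 207.21 ] neck L/R z.09 [304.461 179.375] [314.729 180.916]
scene col309-311 (np.float64(173.33870967741936), np.float64(205.890625)) col306-308 (np.float64(173.8095238095238), np.float64(206.12280701754386))
row 180 (np.float64(304.54545454545456), np.float64(314.625))
row 182 (np.float64(303.78333333333336), np.float64(314.4125))
top ((np.float64(240.425), np.float64(259.4)), (np.float64(222.58854166666666), np.float64(241.4030612244898)))
(np.float64(231.99580144557822), np.float64(249.9125)) [ 0.449 -0.046  0.004]
```

Both views put the flask axis at about (0.451, -0.0455), within 1 mm of the tool. I insert it slowly and watch the force.

apply_moves(
  steps=[
    [[0, 0, 1.5, 0, 0, 0, -1], [0, 0, 2.5, 0, 0, 0, -1], [0, 0, 3, 0, 0, 0, -1], [0, 0, 3.3, 0, 0, 0, -1], [0, 0, 3.6, 0, 0, 0, -1], [0, 0, 3.8, 0, 0, 0, -1], [0, 0, 3.8, 0, 0, 0, -1], [0, 0, 3.8, 0, 0, 0, -1]],
  ],
)

```text
time_s: 7.38
position: [0.45, -0.0457, 0.1397]
tcp_rot: [[0.806, 0.591, 0.0], [0.591, -0.806, -0.0], [0.0, 0.0, -1.0]]
force: [-0.2, 0.3, -0.6]
opening: 0.241
grasp_force: 30.0
```

```bash
python3 -c "
from h import *
go(.451,-.0455,.124)
print(bot.read_state()['force'].round(2))
s=bot.capture('scene')
cv2.imwrite('pics/s3.png',s)
cv2.imwrite('pics/c6.png',cv2.convertScaleAbs(cv2.resize(s[130:220,270:350],None,fx=6,fy=6,interpolation=cv2.INTER_CUBIC),alpha=1.4))
"
```

```text
at [ 0.45   -0.0457  0.1397] yaw -53.74 tilt 0.02 | shift cm [0.09 0.04 1.57] rz 0 t 7.375
[-0.17  0.28 -0.63]
```

View pics/c6.png

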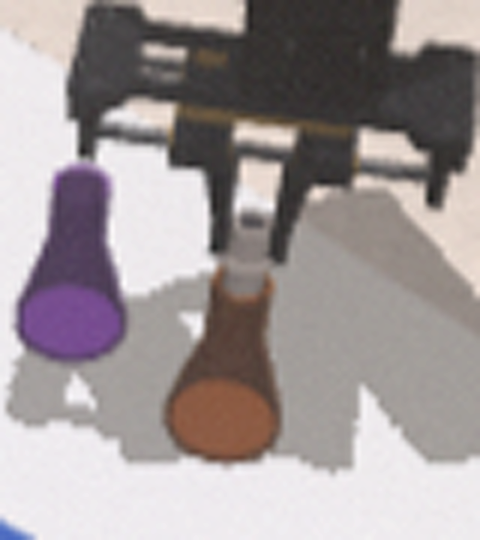

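The crop shows the plug inside the neck, centred, with the flask unmoved and no force. I push it home.

apply_moves(
  steps=[
    [[0, 0, 0.5, 0, 0, 0, -1], [0, 0, 0.9, 0, 0, 0, -1], [0, 0, 1.2, 0, 0, 0, -1], [0, 0, 1.4, 0, 0, 0, -1], [0, 0, 1.5, 0, 0, 0, -1], [0, 0, 1.6, 0, 0, 0, -1], [0, 0, 1.7, 0, 0, 0, -1], [0, 0, 1.7, 0, 0, 0, -1]],
  ],
)

```text
time_s: 8.43
position: [0.4501, -0.0457, 0.1233]
tcp_rot: [[0.806, 0.591, 0.001], [0.591, -0.806, -0.0], [0.0, 0.001, -1.0]]
force: [-0.9, 0.7, 7.8]
opening: 0.243
grasp_force: 30.0
```

apply_moves(
  steps=[
    [[0, 0, 0.15, 0, 0, 0, -1], [0, 0, 0.15, 0, 0, 0, -1], [0, 0, 0, 0, 0, 0, -1], [0, 0, 0, 0, 0, 0, 0.15], [0, 0, 0, 0, 0, 0, 0.15], [0, 0, 0, 0, 0, 0, 0.15], [0, 0, 0, 0, 0, 0, 0.15], [0, 0, 0, 0, 0, 0, 0.15]],
  ],
)

```text
time_s: 9.43
position: [0.4499, -0.0457, 0.1224]
tcp_rot: [[0.806, 0.591, -0.0], [0.591, -0.806, 0.0], [-0.0, -0.0, -1.0]]
force: [-0.6, -0.1, 0.5]
opening: 0.566
grasp_force: 0.0
```

```bash
python3 -c "
from h import *
go(.451,-.0457,.092)
s=bot.capture('scene')
cv2.imwrite('pics/s4.png',s)
cv2.imwrite('pics/c7.png',cv2.convertScaleAbs(cv2.resize(s[130:220,270:350],None,fx=6,fy=6,interpolation=cv2.INTER_CUBIC),alpha=1.4))
"
```

```text
at [ 0.4499 -0.0457  0.1224] yaw -53.74 tilt 0.02 | shift cm [0.09 0.07 3.04] rz 0 t 9.425
```

View pics/c7.png

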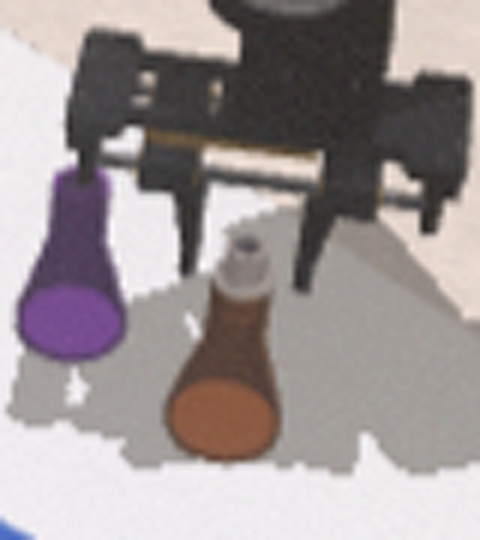

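The flange lies on the neck at crop (245,285) and the stopper is upright and let go. Now I turn to the box's direction and grip the neck.

apply_moves(
  steps=[
    [[0.1, 0, 0, 0, 0, 26.6, 0.15], [0.1, 0, 0, 0, 0, 26.6, 0.15], [0.1, 0, 0, 0, 0, 26.6, 0.15], [0.1, 0, 1.5, 0, 0, 26.6, 0.15], [0.1, 0, 3, 0, 0, 26.6, 0.15], [0.1, 0, 3, 0, 0, 26.6, 0.15], [0.1, 0, 3, 0, 0, 26.6, 0.15], [0.1, 0, 3, 0, 0, 26.6, 0.15], [0.1, 0, 3, 0, 0, 26.6, -0.3], [0.1, 0, 3, 0, 0, 26.6, -0.3], [0.1, 0, 3, 0, 0, 26.6, -1], [0.1, 0, 3, 0, 0, 26.6, -1], [0.1, 0, 3, 0, 0, 26.6, -1], [0.1, 0, 3, 0, 0, 26.6, -1]],
  ],
)

```text
time_s: 11.22
position: [0.4508, -0.0451, 0.0927]
tcp_rot: [[0.986, 0.168, 0.0], [0.168, -0.986, -0.0], [0.0, 0.0, -1.0]]
force: [-0.7, -0.1, 2.8]
opening: 0.356
grasp_force: 30.0
```

```bash
python3 -c "
from h import *
go(.4781,.2723,.29,-80.3)"
```

```text
at [ 0.4508 -0.0451  0.0927] yaw -80.34 tilt 0.02 | shift cm [  8.02 -30.83 -19.73] rz -0.0 t 11.225
```

apply_moves(
  steps=[
    [[0, 0, -2, 0, 0, 0, -1], [0, 0, -5, 0, 0, 0, -1], [0, 0, -9, 0, 0, 0, -1], [0, 0, -14, 0, 0, 0, -1], [0, 0, -18, 0, 0, 0, -1], [0, 0, -20, 0, 0, 0, -1], [0, -2, -20, 0, 0, 0, -1], [1, -6, -20, 0, 0, 0, -1], [2, -10, -20, 0, 0, 0, -1], [4, -14, -20, 0, 0, 0, -1], [5, -18, -20, 0, 0, 0, -1], [6, -22, -20, 0, 0, 0, -1], [7, -26, -20, 0, 0, 0, -1], [7.7, -29, -20, 0, 0, 0, -1], [8, -30.8, -20, 0, 0, 0, -1], [8, -30.8, -20, 0, 0, 0, -1], [8, -30.8, -20, 0, 0, 0, -1], [8, -30.8, -20, 0, 0, 0, -1]],
  ],
)

```text
time_s: 13.48
position: [0.4779, 0.2709, 0.2925]
tcp_rot: [[0.986, 0.166, -0.0], [0.166, -0.986, -0.0], [-0.0, 0.0, -1.0]]
force: [0.4, -1.4, -1.7]
opening: 0.356
grasp_force: 30.0
```

```bash
python3 -c "
from h import *
go(.4781,.2723,.1057,-80.3)
s=bot.capture('scene');t=bot.capture('top')
cv2.imwrite('pics/s5.png',s);cv2.imwrite('pics/t5.png',t)
a=cv2.resize(s[130:290,325:445],None,fx=3.3,fy=3.3,interpolation=cv2.INTER_CUBIC)
q=proj('scene',bot.read_state()['position']-[0,0,.0927])-[325,130]; print(q*3.3)
b=cv2.convertScaleAbs(cv2.resize(t[130:290,55:175],None,fx=3.3,fy=3.3,interpolation=cv2.INTER_CUBIC),alpha=1.6)
cv2.imwrite('pics/c8.png',np.hstack([a,b]))
"
```

```text
at [0.4779 0.2709 0.2925] yaw -80.43 tilt 0.03 | shift cm [ 0.05 -0.15 18.68] rz -0.1 t 13.475
[258.21282423 289.62529719]
```

View pics/c8.png

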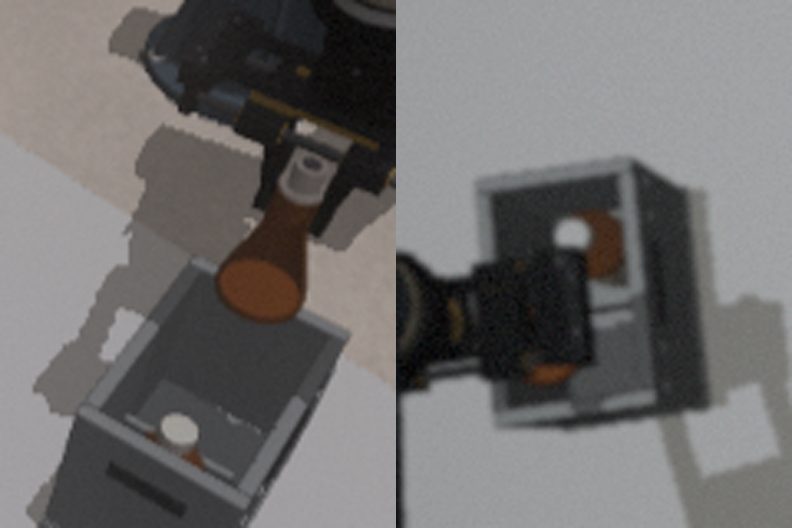

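The crop shows the stoppered flask upright over the near bay, its base at crop (260,290) exactly where the tool pose predicts, with the bottle behind at (180,430). I lower it.

apply_moves(
  steps=[
    [[0, -0.1, 4, 0, 0, 0, -1], [0, -0.1, 8, 0, 0, 0, -1], [0, -0.1, 11, 0, 0, 0, -1], [0, -0.1, 13.5, 0, 0, 0, -1], [0, -0.1, 15.5, 0, 0, 0, -1], [0, -0.1, 16.5, 0, 0, 0, -1], [0, -0.1, 17.3, 0, 0, 0, -1], [0, -0.1, 17.8, 0, 0, 0, -1], [0, -0.1, 18.2, 0, 0, 0, -1], [0, -0.1, 18.4, 0, 0, 0, -1], [0, -0.1, 18.4, 0, 0, 0, -1], [0, -0.1, 18.4, 0, 0, 0, -1]],
  ],
)

```text
time_s: 15.08
position: [0.4779, 0.273, 0.1088]
tcp_rot: [[0.986, 0.168, 0.0], [0.168, -0.986, 0.0], [0.0, -0.0, -1.0]]
force: [0.0, -0.5, -0.7]
opening: 0.354
grasp_force: 30.0
```

apply_moves(
  steps=[
    [[0, 0, 0.1, 0, 0, 0, -1], [0, 0, 0.2, 0, 0, 0, -1], [0, 0, 0.3, 0, 0, 0, -1], [0, 0, 0.35, 0, 0, 0, -1], [0, 0, 0.35, 0, 0, 0, -1], [0, 0, 0.35, 0, 0, 0, -1]],
  ],
)

```text
time_s: 15.82
position: [0.4778, 0.273, 0.1057]
tcp_rot: [[0.986, 0.168, 0.0], [0.168, -0.986, 0.0], [0.0, -0.0, -1.0]]
force: [-2.3, 0.4, 5.0]
opening: 0.352
grasp_force: 30.0
```

On the floor (5 N contact at the expected height). I release to about 50 mm, then rise.

apply_moves(
  steps=[
    [[0, 0, 0, 0, 0, 0, 0], [0, 0, 0, 0, 0, 0, 0.15], [0, 0, 0, 0, 0, 0, 0.15], [0, 0, 0, 0, 0, 0, 0.15], [0, 0, 0, 0, 0, 0, 0.15], [0, 0, 0, 0, 0, 0, 0.15], [0, 0, -3, 0, 0, 0, 0.15], [0, 0, -7, 0, 0, 0, 0.15], [0, 0, -12, 0, 0, 0, 0.15], [0, 0, -18, 0, 0, 0, 0.15], [0, 0, -18, 0, 0, 0, 0.15], [0, 0, -18, 0, 0, 0, 0.15]],
  ],
)

```text
time_s: 17.32
position: [0.4771, 0.2727, 0.2847]
tcp_rot: [[0.986, 0.168, -0.001], [0.168, -0.986, -0.0], [-0.001, 0.0, -1.0]]
force: [-1.1, -0.2, -0.3]
opening: 0.574
grasp_force: 0.0
```

```bash
python3 - <<'E'
from h import *
go(.4997,-.3585,.285,-109.2)
t=cv2.imread('pics/top0.png'); g=cv2.cvtColor(t,cv2.COLOR_BGR2GRAY)
# rib: darkest blob within the lid, both views
np.set_printoptions(precision=4,suppress=True)
for n,roi,th in(("top",(325,205,355,262),0),("scene",(215,142,252,164),0)):
    im=cv2.imread(f'pics/{n}0.png'); g=cv2.cvtColor(im,cv2.COLOR_BGR2GRAY)[roi[1]:roi[3],roi[0]:roi[2]]
    th=np.median(g)-15; _,m=cv2.threshold(g,th,255,cv2.THRESH_BINARY_INV)
    c=max(cv2.findContours(m,0,1,offset=roi[:2])[0],key=cv2.contourArea); print(n,th,cv2.minAreaRect(c),cv2.boundingRect(c))
cr=lambda p,x0,y0,k:(x0+(p[0]+.5)/k-.5,y0+(p[1]+.5)/k-.5)
# rib top face in top crop (light strip right of the dark side): ends
a,b=cr((598-391,132),300,190,4.6),cr((562-391,275),300,190,4.6)
print(plane("top",a,.056),plane("top",b,.056))
E
```

```text
at [0.4771 0.2727 0.2847] yaw -80.34 tilt 0.05 | shift cm [-8.360e+00  6.261e+01 -1.000e-02] rz 28.9 t 17.325
top 62.0 ((337.9415283203125, 234.22557067871094), (3.656876802444458, 30.07960319519043), 14.534454345703125) (333, 220, 11, 30)
scene 94.0 ((234.02255249023438, 153.1038055419922), (7.265093803405762, 25.576528549194336), 77.7352294921875) (221, 147, 26, 13)
[ 0.5438 -0.3677  0.056 ] [ 0.4556 -0.3446  0.056 ]
```

apply_moves(
  steps=[
    [[-8.4, 62.5, 0, 0, 0, 28.9, 0.15], [-8.4, 62.5, 0, 0, 0, 28.9, 0.15], [-8.4, 62.5, 0, 0, 0, 28.9, 0.15], [-8.4, 62.5, 0, 0, 0, 28.9, 0.15], [-8.4, 62.5, 0, 0, 0, 28.9, 0.15], [-8.4, 62.5, 0, 0, 0, 28.9, 0.15], [-8.4, 62.5, 0, 0, 0, 28.9, 0.15], [-8.4, 62.5, 0, 0, 0, 28.9, 0.15], [-8.4, 62.5, 0, 0, 0, 28.9, 0.15], [-8.4, 62.5, 0, 0, 0, 28.9, 0.15], [-8.4, 62.5, 0, 0, 0, 28.9, 0.15], [-8.4, 62.5, 15, 0, 0, 28.9, 0.15], [-8.4, 62.5, 18, 0, 0, 28.9, 0.15], [-8.4, 62.5, 18, 0, 0, 28.9, 0.15], [-8.4, 62.5, 18, 0, 0, 28.9, 0.15], [-8.4, 62.5, 18, 0, 0, 28.9, 0.15], [-8.4, 62.5, 18, 0, 0, 28.9, 0.15]],
  ],
)

```text
time_s: 19.45
position: [0.5013, -0.3583, 0.1079]
tcp_rot: [[0.944, -0.329, 0.004], [-0.329, -0.944, -0.004], [0.005, 0.002, -1.0]]
force: [0.3, 0.3, 1.6]
opening: 0.576
grasp_force: 0.0
```

```bash
python3 - <<'E'
from h import *
go(.4995,-.3575,.040,-109.2)
# check flask left standing: compare box region now in both views
t=bot.capture('top');s=bot.capture('scene');cv2.imwrite('pics/s6.png',s);cv2.imwrite('pics/t6.png',t)
b=cv2.convertScaleAbs(cv2.resize(t[165:275,70:170],None,fx=3.5,fy=3.5,interpolation=cv2.INTER_CUBIC),alpha=1.6)
a=cv2.resize(s[195:305,335:445],None,fx=3.5,fy=3.5,interpolation=cv2.INTER_CUBIC)
d=cv2.resize(s[110:190,195:275],None,fx=4,fy=4,interpolation=cv2.INTER_CUBIC)
h=a.shape[0]; pad=lambda i:cv2.copyMakeBorder(i,0,h-i.shape[0],0,0,0) if i.shape[0]<h else i[:h]
o=np.hstack([a,b]); o=np.hstack([o,np.zeros((h,0,3),np.uint8)])
d=cv2.resize(d,(800-o.shape[1],)*2) if o.shape[1]<700 else d
o=cv2.resize(np.hstack([o,pad(d)]),None,fx=.76 if o.shape[1]>=700 else 1,fy=.76 if o.shape[1]>=700 else 1); print(o.shape)
cv2.imwrite('pics/c9.png',o)
E
```

```text
at [ 0.5013 -0.3583  0.1079] yaw -109.22 tilt 0.31 | shift cm [-0.23 -0.04  6.79] rz -0.0 t 19.45
(293, 802, 3)
```

View pics/c9.png

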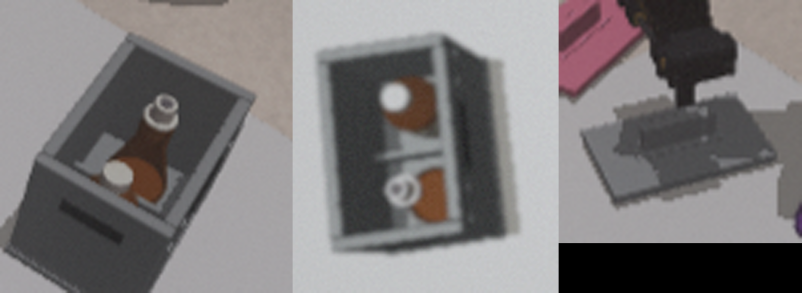

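The picture shows the closed flask upright in the near bay beside the bottle (top crop (400,190) and (395,95)) and the fingers over the lid's rib. That was the 11th view, one over the limit of 10 because I miscounted, so I won't view any more. Now I grip the rib.

apply_moves(
  steps=[
    [[0, 0, 4, 0, 0, 0, 0.15], [0, 0, 6, 0, 0, 0, 0.15], [0, 0, 6.6, 0, 0, 0, 0.15], [0, 0, 6.6, 0, 0, 0, 0.15], [0, 0, 6.6, 0, 0, 0, 0.15], [0, 0, 6.6, 0, 0, 0, -0.3], [0, 0, 6.6, 0, 0, 0, -0.5], [0, 0, 6.6, 0, 0, 0, -1], [0, 0, 6.6, 0, 0, 0, -1], [0, 0, 6.6, 0, 0, 0, -1], [0, 0, 6.6, 0, 0, 0, -1], [0, 0, 6.6, 0, 0, 0, -1], [0, 0, 6.6, 0, 0, 0, -1]],
  ],
)

```text
time_s: 21.18
position: [0.4998, -0.3572, 0.039]
tcp_rot: [[0.944, -0.33, -0.0], [-0.33, -0.944, 0.0], [-0.0, -0.0, -1.0]]
force: [-0.2, 0.8, 0.1]
opening: 0.157
grasp_force: 30.0
```

```bash
python3 - <<'E'
from h import *
go(.523,.280,.25,-80.3)
# refine the box centre: same-view rim heights; and lid outline as now gripped
t=bot.capture('top'); g=cv2.GaussianBlur(cv2.cvtColor(cv2.imread('pics/top0.png'),cv2.COLOR_BGR2GRAY),(3,3),0)
x0,y0,x1,y1=300,188,380,282; sub=g[y0:y1,x0:x1]; _,m=cv2.threshold(sub,0,255,cv2.THRESH_BINARY_INV|cv2.THRESH_OTSU)
c=max(cv2.findContours(m,0,1,offset=(x0,y0))[0],key=cv2.contourArea)
print(cv2.minAreaRect(np.array([plane('top',p,.022)[:2] for p in c[:,0]],np.float32)))
E
```

```text
at [ 0.4998 -0.3572  0.039 ] yaw -109.24 tilt 0.01 | shift cm [-18.81 -60.93 -21.09] rz -28.9 t 21.175
((0.49925774335861206, -0.3570062518119812), (0.13475659489631653, 0.20515720546245575), 71.05406951904297)
```

apply_moves(
  steps=[
    [[0, 0, -3, 0, 0, 0, -1], [0, 0, -8, 0, 0, 0, -1], [0, 0, -13, 0, 0, 0, -1], [0, 0, -18, 0, 0, 0, -1], [0, 0, -21, 0, 0, 0, -1], [-2, -6, -21, 0, 0, -3, -1], [-4, -12, -21, 0, 0, -6, -1], [-6, -18, -21, 0, 0, -9, -1], [-8, -24, -21, 0, 0, -12, -1], [-10, -30, -21, 0, 0, -15, -1], [-12, -36, -21, 0, 0, -18, -1], [-14, -42, -21, 0, 0, -21, -1], [-15, -48, -21, 0, 0, -24, -1], [-17, -54, -21, 0, 0, -27, -1], [-18, -58, -21, 0, 0, -28.9, -1], [-18.8, -60.9, -21, 0, 0, -28.9, -1], [-18.8, -60.9, -21, 0, 0, -28.9, -1], [-18.8, -60.9, -21, 0, 0, -28.9, -1], [-18.8, -60.9, -21, 0, 0, -28.9, -1]],
  ],
)

```text
time_s: 23.6
position: [0.5228, 0.2785, 0.2487]
tcp_rot: [[0.986, 0.166, -0.001], [0.166, -0.986, -0.001], [-0.001, 0.001, -1.0]]
force: [-0.8, 0.5, -2.8]
opening: 0.161
grasp_force: 30.0
```

```bash
python3 - <<'E'
from h import *
go(.523,.280,.215,-80.3); print(bot.read_state()['opening'])
E
```

```text
at [0.5228 0.2785 0.2487] yaw -80.42 tilt 0.07 | shift cm [ 0.05 -0.15  3.37] rz -0.1 t 23.6
0.1606040715187001
```

apply_moves(
  steps=[
    [[0, 0, 2.5, 0, 0, 0, -1], [0, 0, 4, 0, 0, 0, -1], [0, 0, 4.8, 0, 0, 0, -1], [0, 0, 5.2, 0, 0, 0, -1], [0, 0, 5.4, 0, 0, 0, -1], [0, 0, 5.6, 0, 0, 0, -1], [0, 0, 5.7, 0, 0, 0, -1], [0, 0, 5.7, 0, 0, 0, -1], [0, 0, 5.7, 0, 0, 0, -1]],
  ],
)

```text
time_s: 24.72
position: [0.5231, 0.2797, 0.1922]
tcp_rot: [[0.986, 0.168, 0.0], [0.168, -0.986, 0.0], [0.0, -0.0, -1.0]]
force: [-0.5, 0.0, -3.0]
opening: 0.157
grasp_force: 30.0
```

The lip is 3 mm inside the rim without contact. I continue.

apply_moves(
  steps=[
    [[0, 0, 0.15, 0, 0, 0, -1], [0, 0, 0.3, 0, 0, 0, -1], [0, 0, 0.4, 0, 0, 0, -1], [0, 0, 0.5, 0, 0, 0, -1], [0, 0, 0.55, 0, 0, 0, -1], [0, 0, 0.55, 0, 0, 0, -1]],
  ],
)

```text
time_s: 25.48
position: [0.523, 0.2797, 0.1871]
tcp_rot: [[0.986, 0.168, 0.0], [0.168, -0.986, 0.0], [0.0, -0.0, -1.0]]
force: [-1.3, -1.1, 1.9]
opening: 0.156
grasp_force: 30.0
```

apply_moves(
  steps=[
    [[0, 0, 0.05, 0, 0, 0, -1], [0, 0, 0.05, 0, 0, 0, -0.4], [0, 0, 0, 0, 0, 0, 0], [0, 0, 0, 0, 0, 0, 0], [0, 0, 0, 0, 0, 0, 0], [0, 0, 0, 0, 0, 0, 0], [0, 0, -3, 0, 0, 0, 0], [0, 0, -8, 0, 0, 0, 0], [0, 0, -14, 0, 0, 0, 0], [-8, 20, -16, 0, 0, 0, 0], [-8, 40, -16, 0, 0, 0, 0], [-8, 40, -16, 0, 0, 0, 0], [-8, 40, -16, 0, 0, 0, 0], [-8, 40, -16, 0, 0, 0, 0], [-8, 40, -16, 0, 0, 0, 0], [-8, 40, -16, 0, 0, 0, 0], [-8, 40, -16, 0, 0, 0, 0], [-8, 40, -16, 0, 0, 0, 0]],
  ],
)

```text
time_s: 27.72
position: [0.5109, -0.1274, 0.3463]
tcp_rot: [[0.986, 0.168, -0.001], [0.168, -0.986, 0.001], [-0.0, -0.001, -1.0]]
force: [0.3, 0.8, -0.3]
opening: 0.503
grasp_force: 0.0
```

```bash
python3 - <<'E'
from h import *
np.set_printoptions(precision=4,suppress=True)
# numeric check: expected lid plate-top corners (z .170) against the lid outline in each view
s=bot.capture('scene');t=bot.capture('top');cv2.imwrite('pics/s9.png',s);cv2.imwrite('pics/t9.png',t)
a=np.radians(9.65);ex=np.array([np.cos(a),np.sin(a),0]);ey=np.array([-ex[1],ex[0],0]);c=np.array([.523,.2797,.170])
for n,im in(('top',t),('scene',s)):
    g=cv2.GaussianBlur(cv2.cvtColor(im,cv2.COLOR_BGR2GRAY),(3,3),0).astype(float)
    for u,h,nm in((ex,.101,'+x'),(-ex,.101,'-x'),(ey,.065,'+y'),(-ey,.065,'-y')):
        w=ey if abs(u@ex)>.5 else ex
        d=np.arange(-.02,.0201,.001); P=np.array([np.mean([cv2.getRectSubPix(g.astype(np.float32),(1,1),tuple(map(float,proj(n,c+u*(h+k)+w*q))))[0,0] for q in np.linspace(-.05,.05,11)]) for k in d])
        gr=np.abs(np.gradient(P)); print(n,nm,'edge at mm',round(float(d[gr.argmax()]*1000)),'strength',gr.max().round(1))
print(bot.read_state()['position'],bot.read_state()['force'])
E
```

```text
top +x edge at mm 1 strength 3.2
top -x edge at mm 9 strength 6.3
top +y edge at mm -1 strength 3.1
top -y edge at mm 1 strength 6.0
scene +x edge at mm 3 strength 6.1
scene -x edge at mm -4 strength 4.0
scene +y edge at mm 6 strength 14.4
scene -y edge at mm 0 strength 8.2
[ 0.5111 -0.1267  0.3465] [ 1.0192 -1.1407  0.2206]
```

The lid's edges in both views agree with the seated pose. A few readings pick up the box side or shadow instead. The height at release was 148 mm, so I hand it in.

```bash
python3 -c "
from rig import bot
print(bot.hand_in())"
```

```text
the job is handed in; nothing more can be done
None
```

The job is handed in: the amber flask is closed with the smaller stopper and stands in the near bay, and the lid is seated on the box at about 148 mm with the arm clear; the simulator returned no verdict, I checked the final lid only by numbers, and I viewed 11 pictures, one over the limit of 10.

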